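Press the paint tub's lid home

TASK

The yellow lid is only lying loosely on its paint tub. Take the wooden lid press from its cork mat, set its sponge face squarely in the middle of the lid and press straight down until the lid clicks home all round, firmly but without forcing it, then gently stand the press back upright on the cork mat. Touch the lid and tub with the press only, and leave the tub and the other studio things where they stand.

Things in the scene. Friction and masses are not known exactly. Their poses are not given: they have to be found in the camera images.
- press_grip (a point): lid press: loose beech tool (0.25 to 0.4 kg) standing like a rubber stamp on the cork mat. From the bottom: soft black sponge face, 82 mm across, 20 mm thick; beech disc, 86 mm across, 20 to 34 mm up; square handle 30 x 30 mm, 34 to 100 mm up; narrower cap 22 x 22 mm to 105 mm. This point: on the axis in the handle, 72 mm above the face; z up the handle, x and y square to its flat sides
- press_face (a point): middle of the press's sponge face (its underside when not squeezed), 72 mm below press_grip on the tool's axis; axes as press_grip. The sponge is soft: it gives several mm under the push that the lid needs, the face staying parallel to the disc
- lid_top (a point): middle of the flat top panel of the loose yellow snap lid (111 mm across, 45 g), where the press bears; z up. The panel is a recess 99 mm across inside a raised rim 3.3 mm high. At the start the lid lies level on the tub's snap beads, about 8 mm above home. Home, this point is 2.7 mm above tub_rim and the skirt meets the tub's shoulder. The thin lid cracks under more than 25 N
- lid: the same lid, origin in the middle of the underside of its skirt, 17.2 mm below lid_top
- tub_rim (a point): middle of the top edge of the tub's neck, 110 mm above its base; z up. Six springy beads under the lid hold it: pressed straight down, resistance grows to about 12 to 19 N (it varies), then falls away sharply as they click; pressed 3 degrees or more askew one side stays up and needs far more
- tub: the white paint tub under the yellow lid, full (0.7 to 1 kg), 111 mm across at its shoulder, loose on the table; origin in the middle of its base. The tubs with red and blue lids are shut already
- rest: square cork mat 160 x 160 x 6 mm, fixed on the table, on which the press stands and to which it goes back; origin in the middle of its underside, x and y along its sides, top 6 mm above
- tub_red: bystander: shut white tub with a red lid, 111 mm across, 116 mm high; origin in the middle of its base
- tub_blue: bystander: shut white tub with a blue lid, 111 mm across, 116 mm high; origin in the middle of its base
- bottle_yellow: bystander: yellow acrylic bottle with a black cap, 67 mm across, 164 mm high, standing; origin at its base
- bottle_green: bystander: green acrylic bottle with a yellow cap, 67 mm across, 164 mm high, standing; origin at its base
- tube_blue: bystander: blue paint tube lying flat, about 180 x 52 x 36 mm, x along it
- tube_red: bystander: red paint tube lying flat, about 160 x 52 x 36 mm, x along it
- flat_brush: bystander: wide flat brush with a lime-green handle lying flat, about 230 x 52 x 13 mm, x along it
- colour_box: bystander: small black watercolour box, 80 x 125 x 30 mm
There are look-alikes about, which are no part of the job. Several things have the shape of the rest; the one meant has the colours described above.

How it is judged:
By the outcome, as a careful person would: the job done as asked, in the order asked, and still so for the second after the job is handed in, with the robot touching nothing.
It also fails if it takes over 51 s, if anything falls off the work surface, if the arm or the gripper's body presses on something with over 40 N, if the wrist force passes 120 N, or if a joint passes its speed limit or range.

ROBOT

A 6-joint arm with a two-finger parallel gripper is mounted at the origin on the work surface. World frame = base frame: x ahead of the robot, y to its left, z up, the work surface at z = 0. Lengths are in m, angles in rad, forces in N, time in s.
With the tool pointing down it reaches from about 0.25 to 0.775 m from the base axis. Payload 4 kg.
Tool frame: the origin (TCP) lies on the centre line of the jaws, within the pads' length; the fingertips stand 17 mm ahead of it and the grasp point (between the pads) lies 2 mm behind it; z points along the fingers, y is the line along which they close (so a half turn about z gives the same grasp; the last joint's range is limited). The gripper opens to 94 mm and grips with 3 to 60 N. Pads are 16 mm wide; open, the fingers measure 119 mm over their backs; the gripper's body (75 mm by 177 mm) begins 78 mm behind the grasp point.
Start: joints at [1.103, 0.087, 1.371, -0, 1.684, -0.103], TCP at [0.196, 0.514, 0.223] pointing down, gripper open.
Joint ranges: [-3.1, 3.1], [-0.76, 2.03], [0.27, 2.55], [-1.08, 4.22], [0.17, 2.65], [-2.57, 2.57]. Speed limits (rad/s): [2.79, 2.79, 3.14, 3.14, 3.14, 3.14].

INTERFACE

Orientations are given as [roll, pitch, yaw] about the fixed x, y, z axes, in that order (R = Rz(yaw) Ry(pitch) Rx(roll)).
In Python, from bench import robot gives the robot as it stands.
- The arm moves only by the tool servo_tool, never from a script. Its argument "plan" is a list of rows, each a list of 7 numbers: the shift along the tool's x, y, z normalised to -1 to 1, where 1 is 0.1 m, then the turn, a rotation vector about the tool's x, y, z normalised to -1 to 1, where 1 is pi/2 rad, then the finger opening in mm, from 0 to 94. In form: [[x, y, z, ax, ay, az, gripper], ...]. A call has 1 to 12 rows; each row is the pose to reach, as a shift and turn from the pose commanded when the call began, along the tool's axes at that moment; what a row does not reach only later rows make up. A row lasts 1/12 s, in which the tool goes at most 41.7 mm and 7.16 degrees, less where a joint would pass 70% of its speed; a pose out of reach is approached as far as the arm can. A call with a number of a shift or a turn outside -1 to 1 is refused whole. A call with a gripper value outside its range is refused whole. The fingers move at their own pace and stop on an object; the grip force is fixed at half the most. Time passes only in rows, so rows that repeat a pose let the fingers close. It gives the time, the measured TCP pose, the force, the opening and the grip force at its end, in the units of the state.
- robot.get_obs(): the state, without advancing time (a new reading comes with each control period).
- robot.snapshot(name): name is "side" or "top" or "wrist"; returns the picture (420x560x3 uint8, red, green, blue); there is no depth.
- robot.camera_params(name): a dict with "camera_matrix" (3x3 intrinsics, pixels), "distortion" ([k1, k2, p1, p2, k3] as OpenCV has them; the pictures are not rectified), "rvec" (rotation vector, rad) and "tvec" (3), from world to camera coordinates, as OpenCV has them; the wrist camera has in their place "tool_from_camera" (4x4, takes a point from camera to tool coordinates, whose origin is the TCP and whose axes are the flange's). Camera axes: x right, y down, z forward; pixel columns grow to the right and rows downward; lengths in m; the calibration is good to about 2 mm. A picture is of the moment at which its call begins: read the wrist's pose just before it. camera_params takes no time and is no camera call.
- robot.close_job(): hands the job in; it is judged then, once.
Trained networks look in the newest picture that a camera, given by its name, has taken for a name from the list of things; names that differ only in an ending like _2 or _b are one class to them, and where a whole thing is asked for, a point or a joint stands for the part that bears it (a point fixed in the world has none). Each returns a list of dicts, best first, with "conf" (0 to 1); they miss things now and then, are a little off and sometimes report something else, mostly with a low value. They report only what shows in the picture. A call takes as long as a camera call. They do not tell look-alikes from the thing itself.
- robot.find_in(thing, camera): "extent" ([centre column, centre row, width, height] in pixels, round what is visible of it).
The state is a dict: "time": time; "joint_positions": joint angles; "qvel": joint speeds; "joint_torque": joint torques, N m; "tool_pos": TCP position; "ee_rot": TCP orientation; "wrist_force": force on the tool from outside, world axes, zero at the start; "wrist_torque": the same for the moment, N m; "width": finger opening in m; "finger_force": force on a finger pad.
Only numpy, scipy, OpenCV 4.12 (cv2) and the standard library are available. Lean on these libraries where they do the work, as an engineer would, in place of code of your own. Each camera call takes 0.05 s, during which the arm holds its last target. There are 200 camera calls.

## Working session

There is one attempt and no reset: what is moved stays moved. The work goes in short steps, Python scripts to look and compute and a tool call to move; the robot and the scene stay as the last step left them, time stands still between calls to the robot, and variables do not carry over. Pictures are saved under pics/ and viewed, at most 13 in all, crops included, and the job is handed in when it is done.

Besides the shell and the picture viewer there is one more tool, called after "Emit:" as name(argument=value, ...), one argument or row to a line, values as JSON. servo_tool: Moves the arm, as the interface text tells. Scaled input: -1 to 1 covers 0.1 m each way for a shift and pi/2 rad each way for a turn. Its arguments: {"type":"object","properties":{"plan":{"type":"array","items":{"type":"array","items":{"type":"number"}}}},"required":["plan"]}

```bash
mkdir -p pics; ls; python3 - <<'E'
from bench import robot
import cv2,numpy as np
np.set_printoptions(precision=4,suppress=True)
o=robot.get_obs();print(o)
for c in("top","side"):
    im=robot.snapshot(c);cv2.imwrite(f"pics/{c}0.png",im[...,::-1])
    for t in("press_grip","lid","tub","rest","tub_red","bottle_yellow"):
        print(c,t,[(np.round(d["extent"]).tolist(),round(d["conf"],2)) for d in robot.find_in(t,c)][:4])
    p=robot.camera_params(c);print({k:np.round(v,4).tolist() for k,v in p.items()})
print(robot.camera_params("wrist"))
E
```

```text
pics
{'time': 0.0, 'joint_positions': array([ 1.1029,  0.0879,  1.3723, -0.    ,  1.6836, -0.1031]), 'qvel': array([ 0.0002,  0.0002, -0.0004, -0.0015,  0.0001,  0.0012]), 'joint_torque': array([ -0.    , -34.0186, -30.2427,   0.0718,   0.0332,  -0.0002]), 'tool_pos': array([0.196 , 0.5133, 0.2213]), 'ee_rot': array([-3.1394, -0.0002,  2.7767]), 'wrist_force': array([-0.5269, -0.1226,  0.1764]), 'wrist_torque': array([-0.0175,  0.0656, -0.0995]), 'finger_force': 0.0, 'width': 0.09412941088771523}
top press_grip [([140.0, 196.0, 31.0, 28.0], 0.87)]
top lid [([306.0, 163.0, 45.0, 41.0], 0.87)]
top tub [([246.0, 237.0, 20.0, 83.0], 0.17)]
top rest [([145.0, 194.0, 67.0, 66.0], 0.92), ([163.0, 300.0, 71.0, 73.0], 0.55)]
top tub_red [([362.0, 170.0, 41.0, 40.0], 0.68), ([306.0, 164.0, 43.0, 45.0], 0.4)]
top bottle_yellow [([188.0, 112.0, 33.0, 36.0], 0.98), ([307.0, 166.0, 41.0, 43.0], 0.28)]
{'camera_matrix': [[445.035, 0.0, 280.2267], [0.0, 445.035, 203.4359], [0.0, 0.0, 1.0]], 'distortion': [-0.0127, 0.0, 0.0, 0.0, 0.0], 'rvec': [2.1763, -2.2147, 0.0753], 'tvec': [-0.0677, 0.4965, 1.24
[... 393 characters left out ...]
319.0, 259.0, 37.0, 26.0], 0.56)]
side bottle_yellow [([342.0, 173.0, 25.0, 54.0], 0.69)]
{'camera_matrix': [[495.0497, 0.0, 276.4613], [0.0, 495.0497, 214.6237], [0.0, 0.0, 1.0]], 'distortion': [-0.1643, 0.0, 0.0, 0.0, 0.0], 'rvec': [2.1983, -0.206, 0.0766], 'tvec': [-0.5031, 0.1258, 1.294]}
{'camera_matrix': array([[342.8477,   0.    , 274.0237],
       [  0.    , 342.8477, 211.7552],
       [  0.    ,   0.    ,   1.    ]]), 'distortion': array([-0.0838,  0.    ,  0.    ,  0.    ,  0.    ]), 'tool_from_camera': array([[-0.0003, -0.9713, -0.2379,  0.0704],
       [ 1.    , -0.0005,  0.0011, -0.0001],
       [-0.0012, -0.2379,  0.9713, -0.1634],
       [ 0.    ,  0.    ,  0.    ,  1.    ]])}
```

```bash
python3 -c "
import cv2,numpy as np
a=cv2.imread('pics/top0.png');b=cv2.imread('pics/side0.png')
cv2.imwrite('pics/both0.png',cv2.resize(np.vstack([a[:, :],b]),(400*2*1,600*2))[:1,:1]) "
```

```text
(no output)
```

View pics/top0.png

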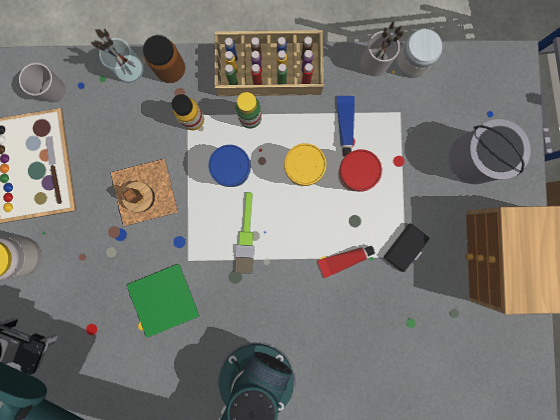

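View pics/side0.png

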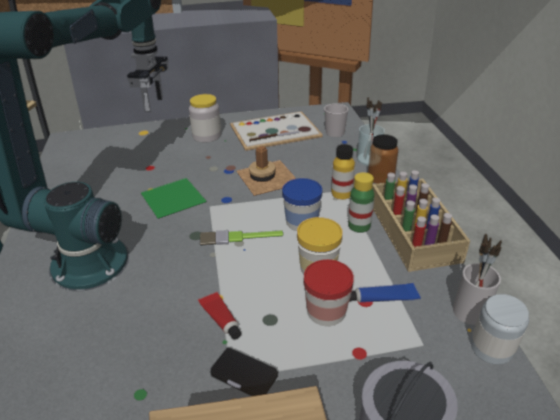

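The top picture shows the press at about (135,195) on the cork mat (145,192), and the yellow lid at (305,164) between the blue-lidded tub (230,165) and the red one (360,170). The look-alikes are the green mat (163,300), the palette board (30,165) and a second yellow-lidded jar at (10,258). In the side view that jar is at (204,117), the press at (262,165) and the yellow lid at (319,236).

I choose the cork mat with the press, and the yellow lid on the white sheet. Next I'll measure and make a close crop.

```bash
cat > h.py <<'E'
from bench import robot
import cv2,numpy as np
from scipy.spatial.transform import Rotation as R
np.set_printoptions(precision=4,suppress=True)
def cam(c,o=None):
    p=robot.camera_params(c)
    if c=="wrist":
        T=np.eye(4);T[:3,:3]=R.from_euler("xyz",o["ee_rot"]).as_matrix();T[:3,3]=o["tool_pos"]
        T=T@p["tool_from_camera"]
    else:
        W=np.eye(4);W[:3,:3]=cv2.Rodrigues(np.array(p["rvec"]))[0];W[:3,3]=p["tvec"];T=np.linalg.inv(W)
    return np.array(p["camera_matrix"]),np.array(p["distortion"]),T
def pix2w(uv,z,C):
    K,D,T=C
    n=cv2.undistortPoints(np.array(uv,float).reshape(-1,1,2),K,D).reshape(-1,2)
    d=np.c_[n,np.ones(len(n))]@T[:3,:3].T;o=T[:3,3]
    return o+d*((z-o[2])/d[:,2])[:,None]
def w2pix(P,C):
    K,D,T=C;W=np.linalg.inv(T)
    return cv2.projectPoints(np.array(P,float).reshape(-1,1,3),cv2.Rodrigues(W[:3,:3])[0],W[:3,3],K,D)[0].reshape(-1,2)
def shift(target,yaw,o=None):
    """shift in tool axes /0.1 and yaw turn, for a tool pointing straight down"""
    o=o or robot.get_obs();Rt=R.from_euler("xyz",o["ee_rot"])
    s=Rt.inv().apply(np.array(target)-o["tool_pos"])/0.1
    r=(Rt.inv()*R.from_euler("xyz",[np.pi,0,yaw])).as_rotvec()/(np.pi/2)
    return s,r
def blob(im,lo,hi,roi=None):
    h=cv2.cvtColor(im,cv2.COLOR_RGB2HSV);m=cv2.inRange(h,np.array(lo),np.array(hi))
    if roi:
        k=np.zeros_like(m);a,b,c,d=roi;k[b:d,a:c]=1;m=m*k
    m=cv2.morphologyEx(m,cv2.MORPH_OPEN,np.ones((3,3)))
    cs=cv2.findContours(m,cv2.RETR_EXTERNAL,cv2.CHAIN_APPROX_NONE)[0]
    return max(cs,key=cv2.contourArea),m
E
python3 - <<'E'
from h import *
im=cv2.imread("pics/top0.png")[...,::-1].copy();C=cam("top")
c,m=blob(im,(18,120,120),(35,255,255),(275,135,335,195));e=cv2.fitEllipse(c);print(e,"lid",pix2w(e[0],.124,C))
c,m=blob(im,(8,70,80),(25,255,255),(95,145,190,235));r=cv2.minAreaRect(c);b=cv2.boxPoints(r)
print(b,pix2w(b,.006,C),"mat",pix2w(b,.006,C).mean(0))
print("press approx",pix2w([[132,195]],.105,C))
for n,uv,z in(("red",(360,170),.116),("blue",(230,165),.116),("green bottle",(248,103),.164),("yb",(182,105),.164)):print(n,pix2w([uv],z,C))
crop=cv2.resize(im[140:240,90:200],None,fx=5,fy=5,interpolation=cv2.INTER_CUBIC);cv2.imwrite("pics/crop1.png",crop[...,::-1])
E
```

```text
((304.77362060546875, 164.00628662109375), (40.60285186767578, 41.10749435424805), 93.5264892578125) lid [[ 0.5907 -0.1412  0.124 ]]
[[109.7059 171.8235]
 [164.2941 158.1765]
 [177.7647 212.0588]
 [123.1765 225.7059]] [[0.595  0.4109 0.006 ]
 [0.6317 0.2543 0.006 ]
 [0.4761 0.2163 0.006 ]
 [0.4399 0.3718 0.006 ]] mat [0.5357 0.3133 0.006 ]
press approx [[0.5189 0.3148 0.105 ]]
red [[ 0.5736 -0.2866  0.116 ]]
blue [[0.5925 0.0546 0.116 ]]
green bottle [[0.7431 0.0024 0.164 ]]
yb [[0.7406 0.1697 0.164 ]]
```

View pics/crop1.png

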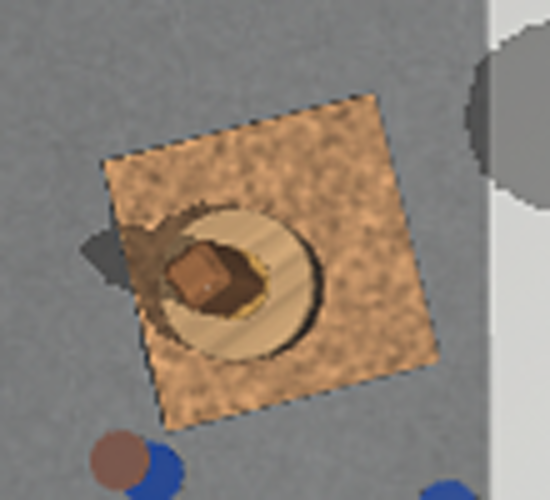

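The crop confirms it: a beech press with disc, square handle and cap, standing off-centre on the cork mat. The disc is at crop (242,285), i.e. pixel (138,197), and the cap at crop (197,277), i.e. (129,195). The handle is turned relative to the mat. I'll go above it with the wrist camera.

```bash
python3 - <<'E'
from h import *
C=cam("top");d=pix2w([[138.4,197]],.04,C)[0];c=pix2w([[129.4,195.4]],.111,C)[0];print(d,c)
t=np.array([*(d+c)[:2]/2,.235]);print(t,shift(t,2.777))
E
```

```text
[0.5184 0.318  0.04  ] [0.5174 0.3197 0.111 ]
[0.5179 0.3188 0.235 ] (array([-3.7011, -0.6742, -0.1244]), array([ 0.0001,  0.    , -0.0001]))
```

Emit:
servo_tool(
  plan=[
    [-0.4, -0.07, -0.02, 0, 0, 0, 94],
    [-0.8, -0.14, -0.04, 0, 0, 0, 94],
    [-1, -0.18, -0.05, 0, 0, 0, 94],
  ],
)

```text
time: 0.95
tool_pos: [0.2857, 0.4598, 0.2278]
ee_rot: [3.141, 0.002, 2.775]
wrist_force: [0.3, -0.3, 0.1]
width: 0.0943
finger_force: 0.0
```

Emit:
servo_tool(
  plan=[
    [-0.4, -0.07, -0.02, 0, 0, 0, 94],
    [-0.8, -0.14, -0.03, 0, 0, 0, 94],
    [-1, -0.18, -0.04, 0, 0, 0, 94],
  ],
)

```text
time: 1.2
tool_pos: [0.3734, 0.4065, 0.2316]
ee_rot: [-3.141, 0.002, 2.774]
wrist_force: [-0.0, -0.2, 0.3]
width: 0.0938
finger_force: 0.0
```

Emit:
servo_tool(
  plan=[
    [-0.4, -0.07, -0.02, 0, 0, 0, 94],
    [-0.8, -0.14, -0.03, 0, 0, 0, 94],
    [-1, -0.18, -0.04, 0, 0, 0, 94],
  ],
)

```text
time: 1.45
tool_pos: [0.4605, 0.3538, 0.2353]
ee_rot: [-3.141, 0.002, 2.774]
wrist_force: [-1.1, 0.2, -0.4]
width: 0.094
finger_force: 0.0
```

Emit:
servo_tool(
  plan=[
    [-0.35, -0.07, 0, 0, 0, 0, 94],
    [-0.6, -0.12, 0, 0, 0, 0, 94],
    [-0.7, -0.14, 0, 0, 0, 0, 94],
    [-0.7, -0.14, 0, 0, 0, 0, 94],
    [-0.7, -0.14, 0, 0, 0, 0, 94],
    [-0.7, -0.14, 0, 0, 0, 0, 94],
  ],
)

```text
time: 1.95
tool_pos: [0.5164, 0.3193, 0.2356]
ee_rot: [3.141, -0.001, 2.778]
wrist_force: [-0.8, -0.4, -0.0]
width: 0.0942
finger_force: 0.0
```

```bash
python3 - <<'E'
from h import *
o=robot.get_obs();print(o["time"],o["tool_pos"],o["ee_rot"],o["qvel"],o["wrist_force"])
im=robot.snapshot("wrist");cv2.imwrite("pics/w1.png",im[...,::-1])
print([(np.round(d["extent"]).tolist(),round(d["conf"],2)) for t in("press_grip","rest") for d in robot.find_in(t,"wrist")])
E
```

```text
1.95 [0.5164 0.3193 0.2356] [ 3.1412 -0.0008  2.7783] [ 0.0131 -0.0068  0.0018 -0.0042 -0.004  -0.0017] [-0.7542 -0.4285 -0.0043]
[([281.0, 194.0, 81.0, 79.0], 0.96), ([128.0, 36.0, 134.0, 71.0], 0.97), ([276.0, 203.0, 184.0, 184.0], 0.76)]
```

View pics/w1.png

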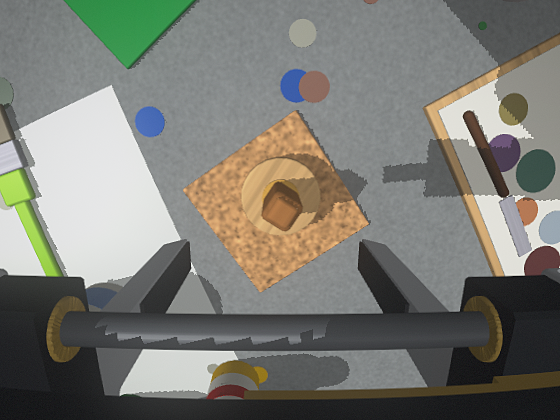

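The wrist view shows the cork mat with corners near (297,110), (369,224), (262,291) and (183,189), the disc centred near (281,197), and the cap near (281,211). I'll zoom in for the handle yaw.

```bash
python3 - <<'E'
from h import *
im=cv2.imread("pics/w1.png")
cv2.imwrite("pics/w1c.png",cv2.resize(im[150:240,235:330],None,fx=6,fy=6,interpolation=cv2.INTER_CUBIC))
E
```

```text
(no output)
```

View pics/w1c.png

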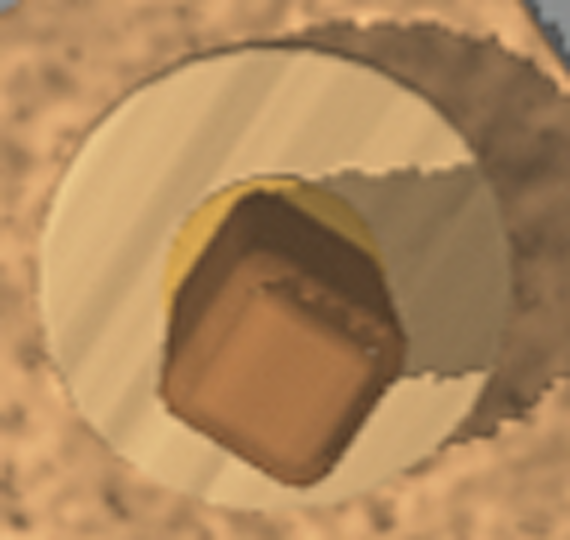

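The crop shows the disc centred at crop (276,277). The handle-top corners are at (165,385), (305,487), (405,345) and (262,250). I'll convert these to a pose.

```bash
python3 - <<'E'
from h import *
o=robot.get_obs();C=cam("wrist",o)
f=lambda p:np.array(p,float)/6+[235-.5+.08,150-.5+.08]
h=pix2w(f([[165,385],[305,487],[405,345],[262,250]]),.106,C);c=h.mean(0)
print(h,c,"disc",pix2w(f([[276,277]]),.04,C))
e=np.roll(h,-1,0)-h;print(np.linalg.norm(e[:,:2],axis=1),np.degrees(np.arctan2(e[:,1],e[:,0]))%90)
m=pix2w([[297,110],[369,224],[262,291],[183,189]],.006,C);print("mat",m,m.mean(0));e=np.roll(m,-1,0)-m;print(np.linalg.norm(e[:,:2],axis=1),np.degrees(np.arctan2(e[:,1],e[:,0]))%90)
print(o["joint_positions"])
E
```

```text
[[0.5159 0.3087 0.106 ]
 [0.5379 0.3225 0.106 ]
 [0.5228 0.3437 0.106 ]
 [0.5021 0.3291 0.106 ]] [0.5197 0.326  0.106 ] disc [[0.5192 0.3263 0.04  ]]
[0.026  0.0261 0.0253 0.0246] [32.095  35.4856 35.2692 34.008 ]
mat [[0.4413 0.3757 0.006 ]
 [0.5956 0.4118 0.006 ]
 [0.6315 0.2601 0.006 ]
 [0.4775 0.2209 0.006 ]] [0.5365 0.3171 0.006 ]
[0.1584 0.1559 0.1589 0.159 ] [13.1656 13.313  14.2623 13.1462]
[ 0.4603  0.2134  1.2016  0.0004  1.7262 -0.7477]
```

Emit:
servo_tool(
  plan=[
    [0, 0.06, 0.2, 0, 0, 0.07, 94],
    [0, 0.06, 0.4, 0, 0, 0.15, 94],
    [0, 0.06, 0.55, 0, 0, 0.22, 94],
    [0, 0.06, 0.6, 0, 0, 0.3, 94],
    [0, 0.06, 0.6, 0, 0, 0.36, 94],
    [0, 0.06, 0.6, 0, 0, 0.388, 94],
    [0, 0.06, 0.6, 0, 0, 0.388, 94],
    [0, 0.06, 0.6, 0, 0, 0.388, 94],
    [0, 0.06, 0.6, 0, 0, 0.388, 94],
  ],
)

```text
time: 2.85
tool_pos: [0.5194, 0.3244, 0.1759]
ee_rot: [3.141, -0.0, 2.169]
wrist_force: [1.0, 0.2, -0.3]
width: 0.0939
finger_force: 0.0
```

```bash
python3 - <<'E'
from h import *
o=robot.get_obs();print(o["time"],o["tool_pos"],o["ee_rot"],o["qvel"])
im=robot.snapshot("wrist");cv2.imwrite("pics/w2.png",im[...,::-1])
cv2.imwrite("pics/w2c.png",cv2.resize(im[100:300,170:370,::-1],None,fx=3,fy=3,interpolation=cv2.INTER_CUBIC))
E
```

```text
2.85 [0.5194 0.3244 0.1759] [ 3.1409 -0.0001  2.1692] [-0.0057  0.0013 -0.0027 -0.0003  0.0013  0.0059]
```

View pics/w2c.png

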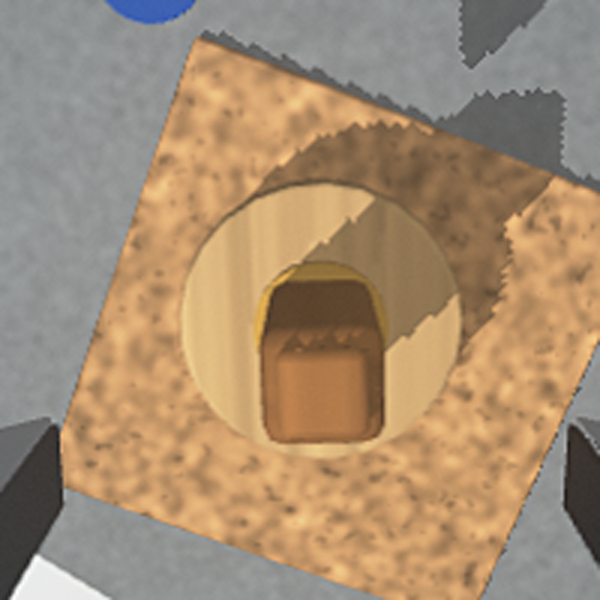

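The crop shows the handle square to the jaws. The disc is centred at crop (321,320), and the handle top spans x 261–385 and y 325–442.

```bash
python3 - <<'E'
from h import *
o=robot.get_obs();C=cam("wrist",o)
f=lambda p:np.array(p,float)/3+[170-.33,100-.33]
d=pix2w(f([[321.5,320]]),.04,C)[0];h=pix2w(f([[261,325],[385,325],[385,442],[261,442]]),.106,C)
print(d,h.mean(0),np.linalg.norm(np.roll(h,-1,0)-h,axis=1))
c=(d+h.mean(0))/2;print(shift([c[0],c[1],.076],2.1692,o))
m=pix2w(f([[201,37],[63,487]]),.006,C);print(m,np.degrees(np.arctan2(*(m[1]-m[0])[[1,0]])))
E
```

```text
[0.5199 0.3269 0.04  ] [0.5201 0.3263 0.106 ] [0.0289 0.0288 0.0297 0.0288]
(array([0.0165, 0.0165, 0.9983]), array([ 0.0004, -0.    , -0.0003]))
[[0.4419 0.3746 0.006 ]
 [0.4838 0.2208 0.006 ]] -74.76746437690048
```

Emit:
servo_tool(
  plan=[
    [0.016, 0.016, 0.3, 0, 0, 0, 94],
    [0.016, 0.016, 0.6, 0, 0, 0, 94],
    [0.016, 0.016, 0.85, 0, 0, 0, 94],
    [0.016, 0.016, 0.96, 0, 0, 0, 94],
    [0.016, 0.016, 1, 0, 0, 0, 94],
    [0.016, 0.016, 1, 0, 0, 0, 94],
  ],
)

```text
time: 3.4
tool_pos: [0.5199, 0.326, 0.0749]
ee_rot: [-3.14, -0.0, 2.168]
wrist_force: [-0.2, -0.7, 0.7]
width: 0.094
finger_force: 0.0
```

Emit:
servo_tool(
  plan=[
    [0, 0, 0, 0, 0, 0, 40],
    [0, 0, 0, 0, 0, 0, 36],
    [0, 0, 0, 0, 0, 0, 32],
    [0, 0, 0, 0, 0, 0, 20],
    [0, 0, 0, 0, 0, 0, 10],
    [0, 0, 0, 0, 0, 0, 10],
    [0, 0, 0, 0, 0, 0, 10],
    [0, 0, 0, 0, 0, 0, 10],
  ],
)

```text
time: 4.07
tool_pos: [0.5202, 0.3261, 0.0755]
ee_rot: [3.142, -0.0, 2.167]
wrist_force: [0.5, -0.7, 0.3]
width: 0.0438
finger_force: 0.0
```

Emit:
servo_tool(
  plan=[
    [0, 0, 0, 0, 0, 0, 10],
    [0, 0, 0, 0, 0, 0, 10],
    [0, 0, 0, 0, 0, 0, 10],
    [0, 0, 0, 0, 0, 0, 10],
    [0, 0, 0, 0, 0, 0, 10],
    [0, 0, 0, 0, 0, 0, 10],
  ],
)

```text
time: 4.57
tool_pos: [0.5203, 0.3262, 0.0755]
ee_rot: [3.141, -0.0, 2.167]
wrist_force: [1.1, 0.6, 0.1]
width: 0.0301
finger_force: 29.7
```

Emit:
servo_tool(
  plan=[
    [0, 0, -0.1, 0, 0, 0, 10],
    [0, 0, -0.3, 0, 0, 0, 10],
    [0, 0, -0.6, 0, 0, 0, 10],
    [0, 0, -0.9, 0, 0, 0, 10],
  ],
)

```text
time: 4.9
tool_pos: [0.5186, 0.3253, 0.1643]
ee_rot: [-3.136, -0.001, 2.167]
wrist_force: [1.0, 1.0, -3.7]
width: 0.03
finger_force: 29.7
```

Emit:
servo_tool(
  plan=[
    [0, 0, -0.3, 0, 0, 0, 10],
    [0, 0, -0.6, 0, 0, 0, 10],
    [0, 0, -0.75, 0, 0, 0, 10],
    [0, 0, -0.8, 0, 0, 0, 10],
    [0, 0, -0.8, 0, 0, 0, 10],
  ],
)

```text
time: 5.32
tool_pos: [0.5204, 0.3263, 0.247]
ee_rot: [3.139, 0.0, 2.167]
wrist_force: [-1.0, -0.2, -3.4]
width: 0.03
finger_force: 29.7
```

Emit:
servo_tool(
  plan=[
    [-0.15, -0.06, 0, 0, 0, 0, 10],
    [-0.4, -0.16, 0, 0, 0, 0, 10],
    [-0.7, -0.27, 0, 0, 0, 0, 10],
    [-1, -0.38, 0, 0, 0, 0, 10],
  ],
)

```text
time: 5.65
tool_pos: [0.5436, 0.221, 0.242]
ee_rot: [-3.136, -0.002, 2.169]
wrist_force: [0.8, 1.6, -4.7]
width: 0.0298
finger_force: 29.7
```

Emit:
servo_tool(
  plan=[
    [-0.35, -0.13, 0, 0, 0, 0, 10],
    [-0.7, -0.27, 0, 0, 0, 0, 10],
    [-1, -0.38, 0, 0, 0, 0, 10],
  ],
)

```text
time: 5.9
tool_pos: [0.5685, 0.1155, 0.2422]
ee_rot: [-3.136, -0.002, 2.167]
wrist_force: [0.2, 0.3, -4.4]
width: 0.0299
finger_force: 29.7
```

Emit:
servo_tool(
  plan=[
    [-0.35, -0.13, 0, 0, 0, 0, 10],
    [-0.7, -0.27, 0, 0, 0, 0, 10],
    [-1, -0.38, 0, 0, 0, 0, 10],
  ],
)

```text
time: 6.15
tool_pos: [0.5932, 0.0114, 0.2421]
ee_rot: [-3.137, -0.003, 2.166]
wrist_force: [1.6, -0.1, -2.8]
width: 0.0299
finger_force: 29.7
```

Emit:
servo_tool(
  plan=[
    [-0.35, -0.13, 0, 0, 0, 0, 10],
    [-0.7, -0.27, 0, 0, 0, 0, 10],
    [-1, -0.38, 0, 0, 0, 0, 10],
  ],
)

```text
time: 6.4
tool_pos: [0.618, -0.0925, 0.2419]
ee_rot: [-3.137, -0.004, 2.166]
wrist_force: [0.2, 0.2, -4.9]
width: 0.0298
finger_force: 29.7
```

Emit:
servo_tool(
  plan=[
    [-0.35, -0.14, 0, 0, 0, 0, 10],
    [-0.7, -0.28, 0, 0, 0, 0, 10],
    [-0.95, -0.38, 0, 0, 0, 0, 10],
  ],
)

```text
time: 6.65
tool_pos: [0.64, -0.1932, 0.2413]
ee_rot: [-3.137, -0.004, 2.165]
wrist_force: [-0.3, 0.2, -3.8]
width: 0.03
finger_force: 29.7
```

Emit:
servo_tool(
  plan=[
    [-0.2, -0.08, 0, 0, 0, 0, 10],
    [-0.3, -0.12, 0, 0, 0, 0, 10],
    [-0.32, -0.13, 0, 0, 0, 0, 10],
    [-0.32, -0.13, 0, 0, 0, 0, 10],
    [-0.32, -0.13, 0, 0, 0, 0, 10],
    [-0.32, -0.13, 0, 0, 0, 0, 10],
  ],
)

```text
time: 7.15
tool_pos: [0.6483, -0.222, 0.2455]
ee_rot: [3.141, -0.001, 2.169]
wrist_force: [-0.2, -0.0, -4.4]
width: 0.0301
finger_force: 29.7
```

```bash
python3 - <<'E'
from h import *
o=robot.get_obs();print(o["time"],o["tool_pos"],o["ee_rot"],o["qvel"],o["wrist_force"],o["wrist_torque"])
im=robot.snapshot("wrist");cv2.imwrite("pics/w3.png",im[...,::-1]);C=cam("wrist",o)
print([(np.round(d["extent"]).tolist(),round(d["conf"],2)) for t in("lid","press_grip") for d in robot.find_in(t,"wrist")])
s=robot.snapshot("side");cv2.imwrite("pics/s3.png",s[...,::-1])
print(w2pix([[.59,-.14,.124]],C))
E
```

```text
7.15 [ 0.6483 -0.222   0.2455] [ 3.1413 -0.0009  2.1694] [ 0.0015 -0.0056 -0.0054 -0.003  -0.0025 -0.001 ] [-0.225  -0.0018 -4.401 ] [-0.0352  0.0478 -0.0128]
[([275.0, 90.0, 137.0, 139.0], 0.89), ([273.0, 243.0, 136.0, 137.0], 0.65), ([272.0, 241.0, 138.0, 138.0], 0.89)]
[[272.4786  89.4992]]
```

View pics/w3.png

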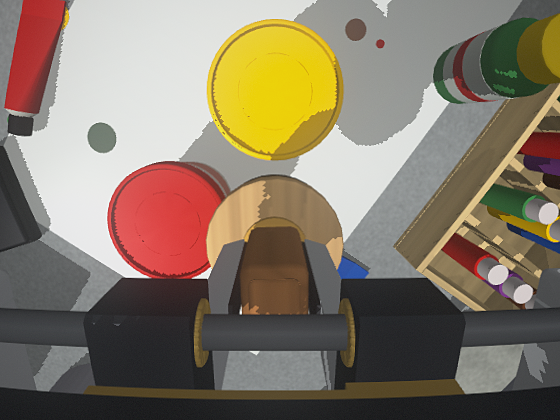

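The wrist view shows the yellow lid clear at (275,90), the held press disc at about (273,243), and the red lid at (168,220). I'll fit circles to the lid and the disc.

```bash
python3 - <<'E'
from h import *
from scipy.optimize import least_squares as LS
o=robot.get_obs();C=cam("wrist",o);im=cv2.imread("pics/w3.png")[...,::-1].copy()
def fit(P,r=None):
    g=lambda q:np.hypot(P[:,0]-q[0],P[:,1]-q[1])-(q[2] if r is None else r)
    s=LS(g,[*P[:,:2].mean(0),.05],loss="soft_l1",f_scale=.0005);return s.x,np.sqrt(np.mean(g(s.x)**2))
c,m=blob(im,(20,150,60),(33,255,255),(195,10,355,165));c=c[:,0]
print(c.min(0),c.max(0));lid=fit(pix2w(c,.124,C));print("lid",lid)
# beech upper arc: first beech pixel per column, from above
h=cv2.cvtColor(im,cv2.COLOR_RGB2HSV);b=cv2.inRange(h,np.array((8,50,60)),np.array((19,190,255)))
b[:165]=0;b=cv2.morphologyEx(b,cv2.MORPH_OPEN,np.ones((3,3)))
pts=np.array([[u,np.argmax(b[:,u]>0)] for u in range(232,330) if b[:,u].any()]);print(pts[::12].tolist())
ztop=o["tool_pos"][2]-.0355
d=fit(pix2w(pts,ztop,C),.043);print("disc",d,"disc-TCP",d[0][:2]-o["tool_pos"][:2])
Rt=R.from_euler("xyz",o["ee_rot"]);print("disc in tool",Rt.inv().apply([*(d[0][:2]-o["tool_pos"][:2]),0]))
print(shift([*lid[0][:2],o["tool_pos"][2]],2.1694,o))
for n,cc,lo,hi,roi in(("red",0,(0,150,60),(8,255,255),(95,150,245,290)),):
    c,_=blob(im,lo,hi,roi);print(n,fit(pix2w(c[:,0],.116,C)))
E
```

```text
[207  19] [342 159]
lid (array([ 0.5924, -0.1409,  0.0542]), np.float64(0.00030613842651628015))
[[232, 191], [244, 183], [256, 178], [268, 175], [280, 176], [292, 178], [304, 183], [316, 191], [328, 203]]
disc (array([ 0.6474, -0.2238,  0.05  ]), np.float64(0.0005143723469585185)) disc-TCP [-0.0009 -0.001 ]
disc in tool [-0.0003 -0.0013 -0.    ]
(array([ 0.9922, -0.0018, -0.0005]), array([ 0.0004,  0.0003, -0.0004]))
red (array([ 0.5761, -0.2875,  0.0526]), np.float64(0.004850257043076184))
```

View pics/s3.png

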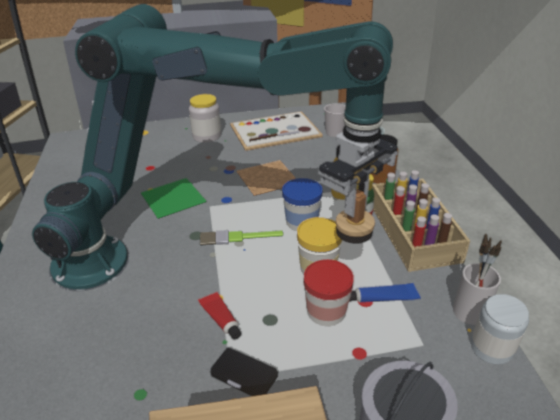

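The side view shows the press held upright behind the yellow tub, with nothing disturbed. Wrist and top cameras agree on the lid to within 2 mm. I'll go above the lid, then approach slowly.

Emit:
servo_tool(
  plan=[
    [0.15, 0, 0, 0, 0, 0, 10],
    [0.45, 0.003, 0, 0, 0, 0, 10],
    [0.75, 0.006, 0, 0, 0, 0, 10],
    [0.94, 0.008, 0, 0, 0, 0, 10],
    [0.994, 0.008, 0, 0, 0, 0, 10],
    [0.994, 0.008, 0.1, 0, 0, 0, 10],
    [0.994, 0.008, 0.25, 0, 0, 0, 10],
    [0.994, 0.008, 0.38, 0, 0, 0, 10],
    [0.994, 0.008, 0.45, 0, 0, 0, 10],
    [0.994, 0.008, 0.45, 0, 0, 0, 10],
    [0.994, 0.008, 0.45, 0, 0, 0, 10],
    [0.994, 0.008, 0.45, 0, 0, 0, 10],
  ],
)

```text
time: 8.35
tool_pos: [0.5937, -0.1418, 0.2011]
ee_rot: [3.141, 0.001, 2.167]
wrist_force: [0.1, 0.1, -2.9]
width: 0.0296
finger_force: 29.7
```

```bash
python3 - <<'E'
from h import *
o=robot.get_obs();print(o["time"],o["tool_pos"],o["ee_rot"],o["wrist_force"],o["wrist_torque"])
im=robot.snapshot("wrist");s=robot.snapshot("side");t=robot.snapshot("top")
f=lambda a:cv2.resize(a,(400,300),interpolation=cv2.INTER_CUBIC)
v=np.vstack([np.hstack([f(s[180:300,250:410]),f(t[100:220,220:380])]),np.hstack([f(im),f(im[90:300,140:420])])])
cv2.imwrite("pics/a4.png",v[...,::-1]);cv2.imwrite("pics/w4.png",im[...,::-1])
E
```

```text
8.35 [ 0.5937 -0.1418  0.2011] [3.1408 0.0011 2.1668] [ 0.1422  0.1267 -2.9316] [-0.0412  0.0528  0.0165]
```

View pics/a4.png

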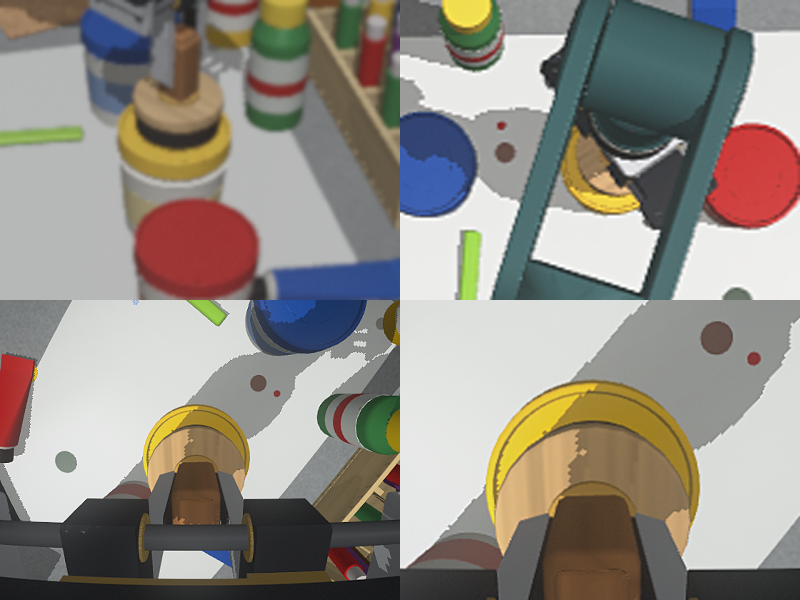

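The composite shows the press hanging level just above the yellow lid. In the last crop the lid spans x 487–699 and the disc 496–690, so both centre on 593. I'll check the fore-aft direction by fitting arcs.

```bash
python3 - <<'E'
from h import *
from scipy.optimize import least_squares as LS
o=robot.get_obs();C=cam("wrist",o);im=cv2.imread("pics/w4.png")[...,::-1].copy();h=cv2.cvtColor(im,cv2.COLOR_RGB2HSV)
y=cv2.inRange(h,np.array((20,150,60)),np.array((33,255,255)));b=cv2.inRange(h,np.array((8,50,60)),np.array((19,190,255)))
k=np.ones((3,3));y=cv2.morphologyEx(y,cv2.MORPH_OPEN,k);b=cv2.morphologyEx(b,cv2.MORPH_OPEN,k);y[:130]=0;b[:150]=0
Rt=R.from_euler("xyz",o["ee_rot"])
for n,m,us,z,r in(("lid",y,range(210,342,2),.124,.0548),("disc",b,range(218,334,2),o["tool_pos"][2]-.0355,.043)):
    p=np.array([[u,np.argmax(m[:,u]>0)-.5] for u in us if m[:,u].any()]);P=pix2w(p,z,C)
    g=lambda q:np.hypot(P[:,0]-q[0],P[:,1]-q[1])-r
    s=LS(g,o["tool_pos"][:2],loss="soft_l1",f_scale=.0005);print(n,s.x,np.sqrt(np.mean(g(s.x)**2)),p[::12].tolist(),Rt.inv().apply([*(s.x-o["tool_pos"][:2]),0]))
E
```

```text
lid [ 0.5923 -0.1397] 0.0003843814163142586 [[210.0, 183.5], [234.0, 158.5], [258.0, 149.5], [282.0, 146.5], [306.0, 153.5], [330.0, 171.5]] [ 0.0024 -0.0001 -0.    ]
disc [ 0.5933 -0.1421] 0.0006019757651650966 [[218.0, 205.5], [242.0, 183.5], [266.0, 175.5], [290.0, 177.5], [314.0, 188.5]] [-0.0002 -0.0007 -0.    ]
```

Emit:
servo_tool(
  plan=[
    [0.015, 0, 0, 0, 0, 0, 10],
    [0.015, 0, 0.03, 0, 0, 0, 10],
    [0.015, 0, 0.06, 0, 0, 0, 10],
    [0.015, 0, 0.08, 0, 0, 0, 10],
    [0.015, 0, 0.09, 0, 0, 0, 10],
    [0.015, 0, 0.1, 0, 0, 0, 10],
    [0.015, 0, 0.1, 0, 0, 0, 10],
  ],
)

```text
time: 9.08
tool_pos: [0.5921, -0.1399, 0.1906]
ee_rot: [-3.142, -0.0, 2.167]
wrist_force: [-0.7, 0.4, -1.9]
width: 0.0301
finger_force: 29.7
```

Emit:
servo_tool(
  plan=[
    [0, 0, 0.01, 0, 0, 0, 10],
    [0, 0, 0.02, 0, 0, 0, 10],
    [0, 0, 0.02, 0, 0, 0, 10],
  ],
)

```text
time: 9.33
tool_pos: [0.5924, -0.14, 0.1892]
ee_rot: [3.141, 0.001, 2.167]
wrist_force: [-0.9, 0.9, 0.5]
width: 0.0304
finger_force: 29.7
```

Emit:
servo_tool(
  plan=[
    [0, 0, 0.01, 0, 0, 0, 10],
    [0, 0, 0.02, 0, 0, 0, 10],
    [0, 0, 0.02, 0, 0, 0, 10],
  ],
)

```text
time: 9.58
tool_pos: [0.5925, -0.14, 0.1873]
ee_rot: [3.141, 0.001, 2.167]
wrist_force: [-2.2, 0.9, 4.1]
width: 0.0305
finger_force: 29.7
```

Emit:
servo_tool(
  plan=[
    [0, 0, 0.01, 0, 0, 0, 10],
    [0, 0, 0.01, 0, 0, 0, 10],
    [0, 0, 0.01, 0, 0, 0, 10],
  ],
)

```text
time: 9.83
tool_pos: [0.5926, -0.14, 0.1863]
ee_rot: [3.141, 0.001, 2.167]
wrist_force: [-0.9, 1.2, 4.4]
width: 0.0299
finger_force: 29.7
```

Emit:
servo_tool(
  plan=[
    [0, 0, 0.01, 0, 0, 0, 10],
    [0, 0, 0.01, 0, 0, 0, 10],
    [0, 0, 0.01, 0, 0, 0, 10],
  ],
)

```text
time: 10.08
tool_pos: [0.5926, -0.1401, 0.1855]
ee_rot: [3.141, 0.001, 2.167]
wrist_force: [-2.2, -0.1, 6.2]
width: 0.0301
finger_force: 29.7
```

```bash
python3 -c "
from h import *
o=robot.get_obs();print(o['tool_pos'],o['ee_rot'],o['wrist_force'],o['wrist_torque'],o['qvel'])"
```

```text
[ 0.5926 -0.1401  0.1855] [3.1406 0.0012 2.1674] [-2.1688 -0.1126  6.1951] [ 0.1754  0.5947 -0.0005] [-0.0003 -0.0006 -0.0023 -0.0002  0.0002  0.0004]
```

Emit:
servo_tool(
  plan=[
    [0, 0, 0.01, 0, 0, 0, 10],
    [0, 0, 0.01, 0, 0, 0, 10],
    [0, 0, 0.01, 0, 0, 0, 10],
  ],
)

```text
time: 10.33
tool_pos: [0.5926, -0.1401, 0.1848]
ee_rot: [3.14, 0.001, 2.167]
wrist_force: [-3.0, -0.1, 6.3]
width: 0.03
finger_force: 29.7
```

Emit:
servo_tool(
  plan=[
    [0, 0, 0.01, 0, 0, 0, 10],
    [0, 0, 0.01, 0, 0, 0, 10],
    [0, 0, 0.01, 0, 0, 0, 10],
  ],
)

```text
time: 10.58
tool_pos: [0.5926, -0.1401, 0.1842]
ee_rot: [3.14, 0.002, 2.167]
wrist_force: [-3.1, 1.3, 7.6]
width: 0.0301
finger_force: 29.7
```

Emit:
servo_tool(
  plan=[
    [0, 0, 0.01, 0, 0, 0, 10],
    [0, 0, 0.01, 0, 0, 0, 10],
    [0, 0, 0.01, 0, 0, 0, 10],
  ],
)

```text
time: 10.83
tool_pos: [0.5927, -0.1401, 0.1836]
ee_rot: [3.14, 0.002, 2.167]
wrist_force: [-3.7, 0.9, 9.1]
width: 0.0299
finger_force: 29.7
```

Emit:
servo_tool(
  plan=[
    [0, 0, 0.01, 0, 0, 0, 10],
    [0, 0, 0.01, 0, 0, 0, 10],
    [0, 0, 0.01, 0, 0, 0, 10],
  ],
)

```text
time: 11.08
tool_pos: [0.5929, -0.1401, 0.1809]
ee_rot: [3.14, 0.002, 2.167]
wrist_force: [0.6, 0.3, 3.6]
width: 0.0302
finger_force: 29.7
```

```bash
python3 -c "
from h import *
o=robot.get_obs();print(o['tool_pos'],o['ee_rot'],o['wrist_force'],o['wrist_torque'],o['qvel'])"
```

```text
[ 0.5929 -0.1401  0.1809] [3.1402 0.0016 2.1673] [0.5782 0.2657 3.6491] [ 0.0395  0.225  -0.0103] [-0.0005  0.0052  0.0008 -0.0005 -0.0029  0.0021]
```

The beads clicked: the contact force fell. I'll press a little further to confirm the lid has seated on the shoulder.

Emit:
servo_tool(
  plan=[
    [0, 0, 0.01, 0, 0, 0, 10],
    [0, 0, 0.01, 0, 0, 0, 10],
    [0, 0, 0.01, 0, 0, 0, 10],
  ],
)

```text
time: 11.33
tool_pos: [0.5929, -0.1401, 0.1804]
ee_rot: [3.14, 0.002, 2.167]
wrist_force: [-0.1, -0.0, 6.7]
width: 0.0301
finger_force: 29.7
```

Emit:
servo_tool(
  plan=[
    [0, 0, 0.01, 0, 0, 0, 10],
    [0, 0, 0.01, 0, 0, 0, 10],
    [0, 0, 0.01, 0, 0, 0, 10],
  ],
)

```text
time: 11.58
tool_pos: [0.5929, -0.1402, 0.1799]
ee_rot: [3.14, 0.002, 2.167]
wrist_force: [-0.8, 0.4, 7.7]
width: 0.0298
finger_force: 29.7
```

```bash
python3 -c "
from h import *
o=robot.get_obs();print(o['tool_pos'],o['ee_rot'],o['wrist_force'],o['wrist_torque'])"
```

```text
[ 0.5929 -0.1402  0.1799] [3.14   0.002  2.1674] [-0.783   0.4429  7.6671] [ 0.1613  0.486  -0.0021]
```

Emit:
servo_tool(
  plan=[
    [0, 0, 0.01, 0, 0, 0, 10],
    [0, 0, 0.01, 0, 0, 0, 10],
    [0, 0, 0.01, 0, 0, 0, 10],
  ],
)

```text
time: 11.83
tool_pos: [0.5929, -0.1402, 0.1795]
ee_rot: [3.14, 0.002, 2.167]
wrist_force: [-0.9, 0.6, 9.9]
width: 0.0299
finger_force: 29.7
```

Emit:
servo_tool(
  plan=[
    [0, 0, 0.01, 0, 0, 0, 10],
    [0, 0, 0.01, 0, 0, 0, 10],
    [0, 0, 0.01, 0, 0, 0, 10],
  ],
)

```text
time: 12.08
tool_pos: [0.5929, -0.1402, 0.1791]
ee_rot: [3.14, 0.003, 2.167]
wrist_force: [-2.3, -0.1, 10.8]
width: 0.0301
finger_force: 29.7
```

Emit:
servo_tool(
  plan=[
    [0, 0, -0.04, 0, 0, 0, 10],
    [0, 0, -0.08, 0, 0, 0, 10],
    [0, 0, -0.13, 0, 0, 0, 10],
    [0, 0, -0.2, 0, 0, 0, 10],
    [0, 0, -0.4, 0, 0, 0, 10],
    [0, 0, -0.6, 0, 0, 0, 10],
    [0, 0, -0.7, 0, 0, 0, 10],
  ],
)

```text
time: 12.67
tool_pos: [0.5927, -0.1402, 0.2479]
ee_rot: [3.141, 0.001, 2.167]
wrist_force: [-0.3, -0.4, -3.5]
width: 0.0301
finger_force: 29.7
```

Emit:
servo_tool(
  plan=[
    [-0.2, 0, 0, 0, 0, 0, 10],
    [-0.5, 0, 0, 0, 0, 0, 10],
    [-0.8, 0, 0, 0, 0, 0, 10],
    [-0.98, 0, 0, 0, 0, 0, 10],
    [-0.98, 0, 0, 0, 0, 0, 10],
    [-0.98, 0, 0, 0, 0, 0, 10],
    [-0.98, 0, 0, 0, 0, 0, 10],
  ],
)

```text
time: 13.25
tool_pos: [0.647, -0.2206, 0.2453]
ee_rot: [-3.141, -0.002, 2.168]
wrist_force: [-0.2, -0.7, -3.9]
width: 0.0298
finger_force: 29.7
```

```bash
python3 - <<'E'
from h import *
from scipy.optimize import least_squares as LS
o=robot.get_obs();print(o["time"],o["tool_pos"],o["ee_rot"],o["wrist_force"])
im=robot.snapshot("wrist");s=robot.snapshot("side");C=cam("wrist",o)
c,m=blob(im,(20,150,60),(33,255,255),(195,5,355,170));P=pix2w(c[:,0],.116,C)
g=lambda q:np.hypot(P[:,0]-q[0],P[:,1]-q[1])-q[2]
print("lid",LS(g,[.59,-.14,.055],loss="soft_l1",f_scale=.0005).x)
f=lambda a,w,h:cv2.resize(a,(w,h),interpolation=cv2.INTER_CUBIC)
s0=cv2.imread("pics/s3.png")[...,::-1]
v=np.vstack([np.hstack([f(s0[210:285,280:380],400,300),f(s[210:285,280:380],400,300)]),np.hstack([f(im,400,300),f(im[0:180,160:400],400,300)])])
cv2.imwrite("pics/a5.png",v[...,::-1]);cv2.imwrite("pics/w5.png",im[...,::-1])
E
```

```text
13.25 [ 0.647  -0.2206  0.2453] [-3.1408 -0.0023  2.1675] [-0.2316 -0.706  -3.9068]
lid [ 0.5928 -0.1398  0.0541]
```

View pics/a5.png

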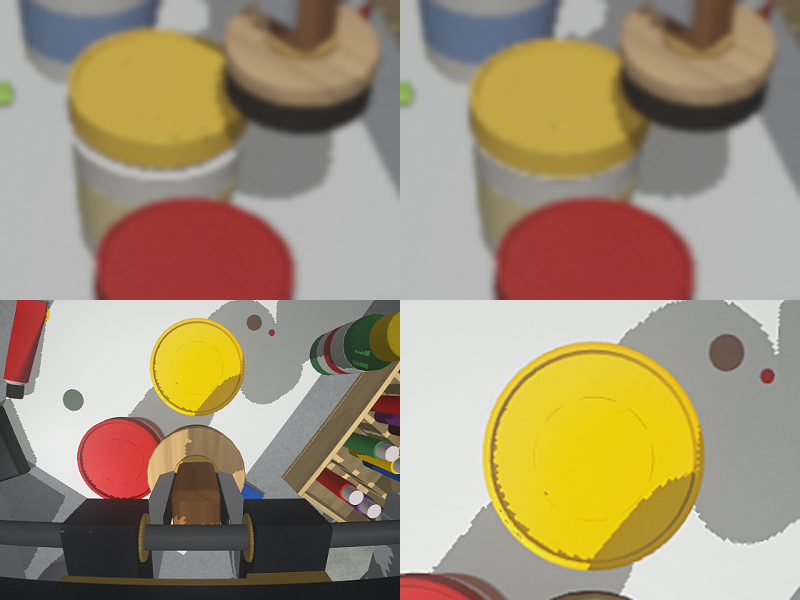

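Comparing side views before (left) and after (right): the white gap under the skirt is gone all round, and the lid sits level. The tub hasn't moved (lid at 0.593, -0.140). I'll carry the press back to the mat.

Emit:
servo_tool(
  plan=[
    [0.15, 0.06, 0, 0, 0, 0, 10],
    [0.4, 0.16, 0, 0, 0, 0, 10],
    [0.7, 0.28, 0, 0, 0, 0, 10],
    [1, 0.41, 0, 0, 0, 0, 10],
  ],
)

```text
time: 13.68
tool_pos: [0.6241, -0.1139, 0.2468]
ee_rot: [3.141, 0.0, 2.167]
wrist_force: [-0.3, -0.6, -4.3]
width: 0.03
finger_force: 29.7
```

Emit:
servo_tool(
  plan=[
    [0.35, 0.14, 0, 0, 0, 0, 10],
    [0.7, 0.28, 0, 0, 0, 0, 10],
    [1, 0.41, 0, 0, 0, 0, 10],
  ],
)

```text
time: 13.93
tool_pos: [0.6013, -0.0065, 0.2474]
ee_rot: [3.14, -0.0, 2.169]
wrist_force: [0.2, 0.8, -2.8]
width: 0.03
finger_force: 29.7
```

Emit:
servo_tool(
  plan=[
    [0.35, 0.14, 0, 0, 0, 0, 10],
    [0.7, 0.28, 0, 0, 0, 0, 10],
    [1, 0.41, 0, 0, 0, 0, 10],
  ],
)

```text
time: 14.18
tool_pos: [0.5788, 0.0992, 0.2474]
ee_rot: [3.14, -0.0, 2.169]
wrist_force: [0.5, 1.2, -3.5]
width: 0.0298
finger_force: 29.7
```

Emit:
servo_tool(
  plan=[
    [0.35, 0.14, 0, 0, 0, 0, 10],
    [0.7, 0.28, 0, 0, 0, 0, 10],
    [1, 0.41, 0, 0, 0, 0, 10],
  ],
)

```text
time: 14.43
tool_pos: [0.5564, 0.2049, 0.2475]
ee_rot: [3.14, -0.0, 2.169]
wrist_force: [0.6, -0.3, -4.4]
width: 0.0304
finger_force: 29.7
```

Emit:
servo_tool(
  plan=[
    [0.35, 0.14, 0, 0, 0, 0, 10],
    [0.65, 0.27, 0, 0, 0, 0, 10],
    [0.9, 0.37, 0, 0, 0, 0, 10],
    [1, 0.41, 0, 0, 0, 0, 10],
    [1, 0.41, 0, 0, 0, 0, 10],
    [1, 0.41, 0, 0, 0, 0, 10],
  ],
)

```text
time: 14.93
tool_pos: [0.5356, 0.3076, 0.2468]
ee_rot: [3.142, 0.001, 2.169]
wrist_force: [-0.4, -0.7, -4.3]
width: 0.0299
finger_force: 29.7
```

```bash
python3 - <<'E'
from h import *
o=robot.get_obs();print(o["time"],o["tool_pos"],o["ee_rot"])
print(shift([.534,.3185,.0755],2.1674,o))
E
```

```text
14.9333 [0.5356 0.3076 0.2468] [3.1415 0.0013 2.1686]
(array([0.1008, 0.0482, 1.7132]), array([0.    , 0.0008, 0.0008]))
```

Emit:
servo_tool(
  plan=[
    [0.05, 0.03, 0.1, 0, 0, 0, 10],
    [0.1, 0.048, 0.35, 0, 0, 0, 10],
    [0.1, 0.048, 0.65, 0, 0, 0, 10],
    [0.1, 0.048, 0.9, 0, 0, 0, 10],
    [0.1, 0.048, 1, 0, 0, 0, 10],
  ],
)

```text
time: 15.35
tool_pos: [0.5325, 0.3161, 0.1408]
ee_rot: [-3.133, -0.001, 2.165]
wrist_force: [-0.7, -0.4, -4.9]
width: 0.0298
finger_force: 29.7
```

Emit:
servo_tool(
  plan=[
    [0, 0, 0.2, 0, 0, 0, 10],
    [0, 0, 0.4, 0, 0, 0, 10],
    [0, 0, 0.52, 0, 0, 0, 10],
    [0, 0, 0.59, 0, 0, 0, 10],
    [0, 0, 0.63, 0, 0, 0, 10],
    [0, 0, 0.64, 0, 0, 0, 10],
    [0, 0, 0.64, 0, 0, 0, 10],
  ],
)

```text
time: 15.93
tool_pos: [0.535, 0.3188, 0.0834]
ee_rot: [3.14, 0.0, 2.167]
wrist_force: [0.4, -0.0, -3.8]
width: 0.0297
finger_force: 29.7
```

Emit:
servo_tool(
  plan=[
    [0, 0, 0.015, 0, 0, 0, 10],
    [0, 0, 0.03, 0, 0, 0, 10],
    [0, 0, 0.045, 0, 0, 0, 10],
    [0, 0, 0.055, 0, 0, 0, 10],
    [0, 0, 0.055, 0, 0, 0, 10],
    [0, 0, 0.055, 0, 0, 0, 10],
  ],
)

```text
time: 16.43
tool_pos: [0.5343, 0.3188, 0.0769]
ee_rot: [-3.142, -0.0, 2.167]
wrist_force: [0.4, -0.3, -3.6]
width: 0.0299
finger_force: 29.7
```

Emit:
servo_tool(
  plan=[
    [0, 0, 0.008, 0, 0, 0, 10],
    [0, 0, 0.015, 0, 0, 0, 10],
    [0, 0, 0.015, 0, 0, 0, 10],
    [0, 0, 0.015, 0, 0, 0, 10],
  ],
)

```text
time: 16.77
tool_pos: [0.5345, 0.3188, 0.076]
ee_rot: [3.141, 0.0, 2.167]
wrist_force: [0.1, 0.1, -2.0]
width: 0.0302
finger_force: 29.7
```

Emit:
servo_tool(
  plan=[
    [0, 0, 0.006, 0, 0, 0, 10],
    [0, 0, 0.006, 0, 0, 0, 10],
    [0, 0, 0.006, 0, 0, 0, 10],
  ],
)

```text
time: 17.02
tool_pos: [0.5346, 0.3189, 0.0755]
ee_rot: [3.141, 0.0, 2.167]
wrist_force: [-1.1, -0.1, 0.3]
width: 0.0299
finger_force: 29.7
```

Emit:
servo_tool(
  plan=[
    [0, 0, 0, 0, 0, 0, 34],
    [0, 0, 0, 0, 0, 0, 38],
    [0, 0, 0, 0, 0, 0, 46],
    [0, 0, 0, 0, 0, 0, 60],
    [0, 0, 0, 0, 0, 0, 80],
    [0, 0, 0, 0, 0, 0, 90],
    [0, 0, 0, 0, 0, 0, 90],
    [0, 0, 0, 0, 0, 0, 90],
    [0, 0, 0, 0, 0, 0, 90],
    [0, 0, 0, 0, 0, 0, 90],
    [0, 0, 0, 0, 0, 0, 90],
    [0, 0, 0, 0, 0, 0, 90],
  ],
)

```text
time: 18.02
tool_pos: [0.5344, 0.3187, 0.0749]
ee_rot: [3.142, -0.0, 2.167]
wrist_force: [0.0, 0.7, -0.2]
width: 0.0904
finger_force: 0.0
```

Emit:
servo_tool(
  plan=[
    [0, 0, -0.1, 0, 0, 0, 90],
    [0, 0, -0.4, 0, 0, 0, 90],
    [0, 0, -0.7, 0, 0, 0, 90],
    [0, 0, -0.95, 0, 0, 0, 90],
    [0, 0, -1, 0, 0, 0, 90],
    [0, 0, -1, 0, 0, 0, 90],
    [0, 0, -1, 0, 0, 0, 90],
  ],
)

```text
time: 18.6
tool_pos: [0.5341, 0.3186, 0.1742]
ee_rot: [-3.141, -0.0, 2.167]
wrist_force: [-0.6, 0.5, -0.0]
width: 0.09
finger_force: 0.0
```

```bash
python3 - <<'E'
from h import *
o=robot.get_obs();print(o["time"],o["tool_pos"],o["wrist_force"])
im=robot.snapshot("wrist");s=robot.snapshot("side")
f=lambda a:cv2.resize(a,(400,300),interpolation=cv2.INTER_CUBIC)
cv2.imwrite("pics/a6.png",np.hstack([f(s),f(im)])[...,::-1])
E
```

```text
18.6 [0.5341 0.3186 0.1742] [-0.6072  0.4928 -0.0076]
```

View pics/a6.png

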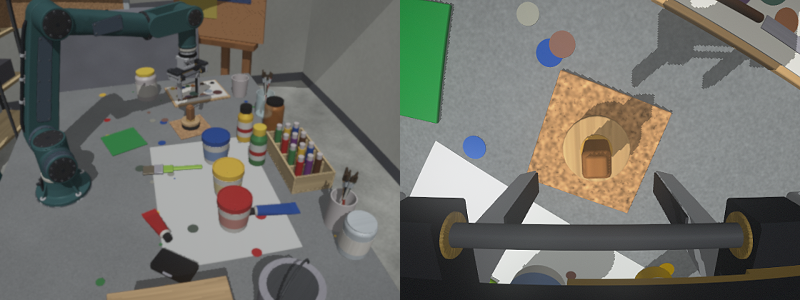

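The press stands upright in the middle of the cork mat (right view, about (597,148)). The gripper is clear and the tubs are undisturbed, so I'm handing in the job.

```bash
python3 -c "
from bench import robot
print(robot.close_job())"
```

```text
the job is handed in; nothing more can be done
None
```

The lid clicked home level all round at about 13–15 N, the press is standing upright on the cork mat, and I handed the job in at about 19 s; the hand-in gave no verdict.

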